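# Take the pile apart and put each thing in its holder

## Task

Someone has piled the tape measure, the sanding block, the wooden offcut and the cordless-tool battery on top of one another. Take the pile apart from the top, one thing at a time, and put each away before you lift the next: the tape measure standing in its small wooden dock, the sanding block down in the sheet-metal tray, the offcut between the rails of its cradle, and the battery on the charger. Each must lie flat on the floor of its holder, centred and along it (either way round), with nothing tipped over on the way.

Things in the scene. Friction and masses are not known exactly. Their poses are not given: they have to be found in the camera images.
- tape_measure: Yellow and black tape measure standing upright on top of the pile. Case 36 mm thick (along its x), 67 mm long (its y from -25 to +42 mm), 62 mm high, rounded above; the blade's steel hook sticks out low down to y = -42 mm. Origin at the centre of the whole length, on the underside; z up. At the start its long y axis lies across the sanding block (within about 0.2 rad).
- sanding_block: Black sanding block, 120 mm long (x), 62 mm wide (y), 30 mm high. Origin at the centre, z = 0 at its underside; it rests with the origin 2 mm below the surface that carries it. It is the second thing from the top; its long x axis lies across the offcut.
- offcut: Plain wooden offcut block, 110 mm long (y), 50 mm wide (x), 42 mm high. Origin at the centre of the underside. The third thing from the top; its long y axis lies across the battery.
- battery: Black cordless-tool battery with a red button, the bottom of the pile, standing on the bench. Body 100 mm long (x from -47 to +53 mm), 66 mm wide (y), 40 mm high; on it a step 70 x 50 mm (x from -26 to +44 mm) up to 54 mm, which carries the offcut. A small catch reaches x = -53 mm. Origin on the underside. It weighs about 0.6 kg.
- dock: Fixed wooden dock for the tape measure, the smallest of the four holders, 114 x 66 mm outside with a cork floor 6 mm above the bench and a low rim all round. Inside 100 mm (x) x 52 mm (y); rim top 12 mm above the bench. Origin at the centre on the bench; long axis x. The tape measure's y goes along this x, its origin over this origin.
- metal_tray: Fixed bare aluminium tray for the sanding block, 146 x 90 mm outside with a rim all round. Inside 136 mm (x) x 80 mm (y), floor 4 mm and rim top 10 mm above the bench. Origin at the centre on the bench; long axis x. The sanding block's x goes along this x.
- cradle: Fixed light wooden cradle for the offcut: a plywood board 120 x 82 mm with two rails along its long sides, 64 mm apart, both ends open. Board top 8 mm, rail top 18 mm above the bench. Origin at the centre on the bench; long axis x, along the rails. The offcut's y goes along this x, its middle over this origin.
- charger: Fixed black plastic battery charger, 132 x 98 mm, with brass contact strips. The battery's seat is 14 mm above the bench, between two rails along the long sides 82 mm apart and a stop across the end at x = +58 mm, all with tops 22 mm above the bench; the other end is open. Origin at the centre on the bench; long axis x. The battery's x goes along this x, either way round, its origin over this origin.

How it is judged (in metres and radians):
On the way, in this order (a step that is already met when the one before it is completed fails the run):
1. The tape measure stands in the small wooden dock, let go of (horizontal distance between tape_measure and dock below 0.014 m and z of tape_measure in the frame of dock between 0.001 and 0.011 m and angle between the y axis of tape_measure and the x axis of dock, either way round below 0.2 rad and angle between tape_measure's own z axis and vertical below 0.12 rad and contact force between tape_measure and the fingers below 0.3 N and linear speed of tape_measure below 0.03 m/s), for 0.2 s.
2. The sanding block lies in the metal tray, let go of (horizontal distance between sanding_block and metal_tray below 0.014 m and z of sanding_block in the frame of metal_tray between -0.003 and 0.007 m and angle between the x axis of sanding_block and the x axis of metal_tray, either way round below 0.2 rad and angle between sanding_block's own z axis and vertical below 0.12 rad and contact force between sanding_block and the fingers below 0.3 N and linear speed of sanding_block below 0.03 m/s), for 0.2 s.
3. The offcut lies between the rails of the cradle, let go of (horizontal distance between offcut and cradle below 0.015 m and z of offcut in the frame of cradle between 0.003 and 0.013 m and angle between the y axis of offcut and the x axis of cradle, either way round below 0.2 rad and angle between offcut's own z axis and vertical below 0.12 rad and contact force between offcut and the fingers below 0.3 N and linear speed of offcut below 0.03 m/s), for 0.2 s.
4. The battery sits on the charger, let go of (horizontal distance between battery and charger below 0.014 m and z of battery in the frame of charger between 0.009 and 0.019 m and angle between the x axis of battery and the x axis of charger, either way round below 0.2 rad and angle between battery's own z axis and vertical below 0.12 rad and contact force between battery and the fingers below 0.3 N and linear speed of battery below 0.03 m/s), for 0.2 s.
At the end, for the whole second after the job is handed in: All four things rest released and upright in their own holders: flat on the holder's floor (within 5 mm in height, tilt under 0.12 rad), origins within 14 mm of the holder's centre (offcut 15 mm), long axes within 0.2 rad of the holder's, either way round (all of step 1 and all of step 2 and all of step 3 and all of step 4); the robot touches nothing.
It fails at once if One of the piled things is tipped over (angle between any of tape_measure, sanding_block, offcut, battery's own z axis and vertical above 0.7 rad).
It also fails if it takes over 128 s, if anything falls off the work surface, if the arm or the gripper's body presses on something with over 40 N, if the wrist force passes 120 N, or if a joint passes its speed limit or range.

## Robot

A 7-joint arm with a two-finger parallel gripper is mounted at the origin on the work surface; the furniture and walls round the work are solid. World frame = base frame: x ahead of the robot, y to its left, z up, the work surface at z = 0. Lengths are in mm, angles in rad, forces in N, time in s.
With the tool pointing down it reaches from about 425 to 950 mm from the base axis. Payload 16.7 kg.
Tool frame: the origin (TCP) lies midway between the tips of the shut fingers; the grasp point (between the pads) lies 19 mm behind it; z points along the fingers, y is the line along which they close (so a half turn about z gives the same grasp; the last joint's range is limited). The gripper opens to 94 mm and grips with 3 to 60 N. Pads are 16 mm wide; open, the fingers measure 119 mm over their backs; the gripper's body (75 mm by 177 mm) begins 78 mm behind the grasp point.
Start: joints at [1.04, 0.426, 0.074, 1.606, -0.034, 1.111, -0.067], TCP at [251.466, -626.37, 205.467] pointing down, gripper open.
Joint ranges: [-2.85, 2.85], [-0.5, 2.14], [-1.23, 1.37], [0.21, 2.46], [-1.02, 4.16], [0.16, 2.05], [-2.73, 2.73]. Speed limits (rad/s): [1.89, 1.89, 2.39, 2.39, 3.01, 3.01, 3.01].

## Interface

Orientations are given as a 3x3 rotation matrix whose columns are the frame's x, y, z axes.
In Python, from plant import sensors, get_image, arm, spot_in, pinpoint gives the robot as it stands.
- The arm moves only by the shell command python3 -m inch 'ROWS' [OPENING]. ROWS is JSON, a list of rows, each an object with "delta_pos": the shift along the world's x, y, z in mm, a list of three; "delta_rot": the turn, a rotation vector about the world's x, y, z in degrees, a list of three. In form: [{"delta_pos": [dx, dy, dz], "delta_rot": [wx, wy, wz]}, ...]. A call has 1 to 5 rows; each row shifts and turns the commanded pose from where the row before left it; what a row does not reach is not made up. A row lasts 1/8 s, in which the tool goes at most 62.5 mm and 10.7 degrees, less where a joint would pass 70% of its speed; a pose out of reach is approached as far as the arm can. A call with a gripper value outside its range is refused whole. OPENING is the closure in counts, from 0 (fully open) to 255 (shut), set as the call begins (- or left out, the last holds). The fingers move at their own pace and stop on an object; the grip force is fixed at half the most. Time passes only in rows, so rows that do not move let the fingers close. It gives the time, the measured TCP pose, the force, the opening and the grip force at its end, in the units of the state.
- sensors.sense(): the state, without advancing time (a new reading comes with each control period).
- get_image(name): name is "side" or "top"; returns a dict with "pixels" (384x512x3 uint8, red, green, blue), "z_map" (384x512 float32, mm along the optical axis (not along the pixel's ray), 0 where there is no reading), "camera_matrix" (3x3 intrinsics, pixels), "cam_to_world" (4x4, takes a point from camera to world coordinates). Camera axes: x right, y down, z forward; pixel columns grow to the right and rows downward; lengths in mm; the calibration is good to about 2 mm. A picture is of the moment at which its call begins.
- arm.finish_job(): hands the job in; it is judged then, once.
Trained networks look in a picture, given as the dict that the camera call returned (one of the last four; its "shot" number tells which), for a name from the list of things; names that differ only in an ending like _2 or _b are one class to them, and where a whole thing is asked for, a point or a joint stands for the part that bears it (a point fixed in the world has none). Each returns a list of dicts, best first, with "confidence" (0 to 1); they miss things now and then, are a little off and sometimes report something else, mostly with a low value. They report only what shows in the picture. A call takes as long as a camera call.
- spot_in(picture, label): "position" ([column, row] in pixels, amid what is visible of it).
- pinpoint(picture, label): "position" ([column, row] in pixels: a listed point, or the origin of a listed thing).
The state is a dict: "t": time; "joints": joint angles; "joint_vel": joint speeds; "effort": joint torques, N m; "tool_pos": TCP position; "orientation": TCP orientation; "contact_force": force on the tool from outside, world axes, zero at the start; "moment": the same for the moment, N m; "gripper_width": opening from 0.0 (shut) to 1.0 (fully open); "grasp_force": force on a finger pad.
Only numpy, scipy, OpenCV 4.12 (cv2) and the standard library are available. Lean on these libraries where they do the work, as an engineer would, in place of code of your own. Each camera call takes 0.05 s, during which the arm holds its last target. There are 200 camera calls.

## Working session

There is one attempt and no reset: what is moved stays moved. The work goes in short steps, Python scripts to look and compute and a shell command to move; the robot and the scene stay as the last step left them, time stands still between calls to the robot, and variables do not carry over. Pictures are saved under pics/ and viewed, at most 16 in all, crops included, and the job is handed in when it is done.

```bash
ls; mkdir -p pics; python3 - <<'E'
from plant import sensors,get_image,spot_in,pinpoint
import cv2,numpy as np,pickle
ims={n:get_image(n) for n in("top","side")}
pickle.dump(ims,open('ims0.pkl','wb'))
for n,im in ims.items():
    cv2.imwrite(f'pics/{n}0.png',im['pixels'][:,:,::-1])
    K=im['camera_matrix'];T=im['cam_to_world']
    print(n,K.tolist(),np.round(T,3).tolist())
    for l in ["tape_measure","sanding_block","offcut","battery","dock","metal_tray","cradle","charger"]:
        for f in(spot_in,pinpoint):
            for r in f(im,l)[:2]:
                u,v=r['position'];z=im['z_map'][int(round(v)),int(round(u))]
                p=T@np.r_[np.linalg.inv(K)@[u*z,v*z,z],1]
                print(f.__name__,l,np.round([u,v],1),round(r['confidence'],2),np.round(p[:3]))
s=sensors.sense();print(s)
E
```

```text
pics
top [[413.769098136305, 0.0, 248.10053756914454], [0.0, 413.769098136305, 189.75585614628517], [0.0, 0.0, 1.0]] [[0.001, -0.985, 0.174, 378.221], [-1.0, -0.003, -0.009, 7.001], [0.01, -0.174, -0.985, 1001.291], [0.0, 0.0, 0.0, 1.0]]
call tape_measure [179.4 149.2] 0.78 [606. 139. 185.]
call tape_measure [184.7 150.1] 0.7 [606. 130. 178.]
call sanding_block [180.7 160. ] 0.83 [598. 145. 125.]
call sanding_block [183.  153.7] 0.79 [600. 134. 172.]
call offcut [204.4 159.6] 0.82 [607.  97.  96.]
call offcut [189.3 153.6] 0.81 [603. 122. 161.]
call offcut [328.5 192.6] 0.72 [ 548. -199.    5.]
call battery [181.7 159.9] 0.52 [599. 144. 122.]
call battery [192.4 173.9] 0.51 [586. 130.  41.]
call battery [189.2 161.8] 0.82 [596. 128. 118.]
call dock [228.  241.7] 0.56 [428.  45.   9.]
call dock [228.6 238.9] 0.91 [435.  44.   5.]
call metal_tray [330.8 192.4] 0.75 [ 549. -205.    3.]
call metal_tray [332.6 191.3] 0.83 [ 552. -210.    2.]
call cradle [152.6 236.8] 0.63 [439. 225.   8.]
call cradle [152.9 235.6] 0.59 [442. 224.   9.]
call charger [267.4 165.5] 0.77 [613. -49.  17.]
call
[... 1318 characters left out ...]
joint_vel': array([ 0.00026898,  0.00102074, -0.00067867, -0.00033382,  0.00095175,
        0.00051955, -0.00200128]), 'effort': array([ 1.45081172e-03, -9.35534406e+01,  3.66358839e+00, -4.54568446e+01,
       -4.89944068e-02,  1.29411826e-02,  7.93997333e-05]), 'tool_pos': array([ 251.50399688, -626.35815102,  205.46988258]), 'orientation': array([[ 9.27989146e-01,  3.72607226e-01,  3.05113343e-05],
       [ 3.72607224e-01, -9.27989145e-01,  5.01083890e-05],
       [ 4.69849348e-05, -3.51312975e-05, -9.99999998e-01]]), 'contact_force': array([0.40491399, 1.51280162, 0.61052003]), 'moment': array([0.03434213, 0.0054263 , 0.00953203]), 'grasp_force': 0.0, 'gripper_width': 0.9971506318854944}
```

```bash
cat > h.py <<'E'
import numpy as np,cv2
def cloud(im):
    K=im['camera_matrix'];T=im['cam_to_world'];z=im['z_map'];v,u=np.indices(z.shape)
    P=np.linalg.inv(K)@np.stack([u*z,v*z,z]).reshape(3,-1)
    W=(T[:3,:3]@P).T+T[:3,3]; W[z.ravel()==0]=np.nan
    return W.reshape(*z.shape,3)
def proj(im,p):
    q=np.linalg.inv(im['cam_to_world'])@np.r_[p,1]; q=im['camera_matrix']@q[:3]; return q[:2]/q[2]
def rect(W,c,r,z0,z1):
    """min-area rect of points within r of c, between heights"""
    P=W.reshape(-1,3);m=(np.hypot(P[:,0]-c[0],P[:,1]-c[1])<r)&(P[:,2]>z0)&(P[:,2]<z1);P=P[m]
    if len(P)<5: return None
    (cx,cy),(w,h),a=cv2.minAreaRect(P[:,:2].astype(np.float32))
    if w<h: w,h,a=h,w,a+90
    return dict(n=len(P),c=(round(cx,1),round(cy,1)),size=(round(w,1),round(h,1)),long_deg=round((a+90)%180-90,1),z=np.round(np.percentile(P[:,2],[10,50,90]),1).tolist())
E
python3 - <<'E'
from h import *;import pickle
ims=pickle.load(open('ims0.pkl','rb'))
a=ims['top']['pixels'][110:290,100:400,::-1];b=ims['side']['pixels'][90:330,160:340,::-1]
cv2.imwrite('pics/a.png',cv2.resize(a,None,fx=2.6,fy=2.6,interpolation=3));cv2.imwrite('pics/b.png',cv2.resize(b,None,fx=2.5,fy=2.5,interpolation=3))
for n,im in ims.items():
    W=cloud(im);print(n)
    for l,c,r,z0,z1 in [('dock',(433,42),80,3,25),('tray',(549,-207),100,1.5,25),('cradle',(441,223),85,2,30),('charger',(608,-52),85,3,30),
      ('tape',(606,130),80,140,220),('tapetop',(606,130),80,182,220),('sand',(606,130),90,118,134),('sandtop',(606,130),90,122,127),('off',(606,120),90,92,100),('bat',(606,120),90,30,60),('batbody',(606,120),90,3,60)]:
        print(l,rect(W,c,r,z0,z1))
E
```

```text
top
dock {'n': 1451, 'c': (436.2, 42.3), 'size': (152.0, 150.0), 'long_deg': 43.4, 'z': [4.0, 7.1, 12.2]}
tray {'n': 3018, 'c': (549.5, -207.3), 'size': (197.2, 195.4), 'long_deg': 0.7, 'z': [2.2, 4.8, 10.7]}
cradle {'n': 2259, 'c': (441.7, 223.6), 'size': (166.5, 165.3), 'long_deg': -48.9, 'z': [3.5, 7.9, 17.2]}
charger {'n': 2350, 'c': (610.7, -52.3), 'size': (165.4, 160.5), 'long_deg': 66.0, 'z': [10.8, 14.4, 21.7]}
tape {'n': 717, 'c': (622.0, 149.4), 'size': (68.3, 40.8), 'long_deg': 74.9, 'z': [155.2, 178.8, 186.2]}
tapetop {'n': 280, 'c': (621.9, 147.3), 'size': (38.5, 36.6), 'long_deg': 76.7, 'z': [182.9, 185.0, 187.4]}
sand {'n': 935, 'c': (621.2, 139.4), 'size': (119.9, 81.8), 'long_deg': -22.3, 'z': [121.4, 123.8, 126.5]}
sandtop {'n': 711, 'c': (620.9, 138.7), 'size': (117.5, 80.0), 'long_deg': -22.1, 'z': [122.5, 124.0, 125.9]}
off {'n': 277, 'c': (609.7, 133.6), 'size': (112.1, 75.8), 'long_deg': -72.1, 'z': [93.6, 95.7, 97.7]}
bat {'n': 204, 'c': (610.0, 112.8), 'size': (108.6, 48.4), 'long_deg': -28.1, 'z': [34.4, 39.2, 51.8]}
batbody {'n': 539, 'c': (592.2, 100.9), '
[... 533 characters left out ...]
: (68.1, 40.4), 'long_deg': 74.9, 'z': [150.8, 176.7, 185.4]}
tapetop {'n': 149, 'c': (618.9, 145.7), 'size': (35.6, 34.7), 'long_deg': -13.3, 'z': [182.3, 184.3, 186.9]}
sand {'n': 721, 'c': (618.9, 137.7), 'size': (119.2, 83.4), 'long_deg': -22.3, 'z': [120.0, 123.3, 126.7]}
sandtop {'n': 431, 'c': (618.2, 136.7), 'size': (116.6, 79.3), 'long_deg': -21.8, 'z': [122.4, 124.0, 125.9]}
off {'n': 263, 'c': (609.1, 105.4), 'size': (109.5, 37.0), 'long_deg': -22.4, 'z': [93.0, 95.0, 97.9]}
bat {'n': 367, 'c': (613.4, 122.4), 'size': (107.5, 70.7), 'long_deg': -22.3, 'z': [34.3, 39.1, 54.0]}
batbody {'n': 810, 'c': (601.5, 110.6), 'size': (171.8, 153.8), 'long_deg': -20.4, 'z': [4.0, 24.4, 51.2]}
```

View pics/a.png

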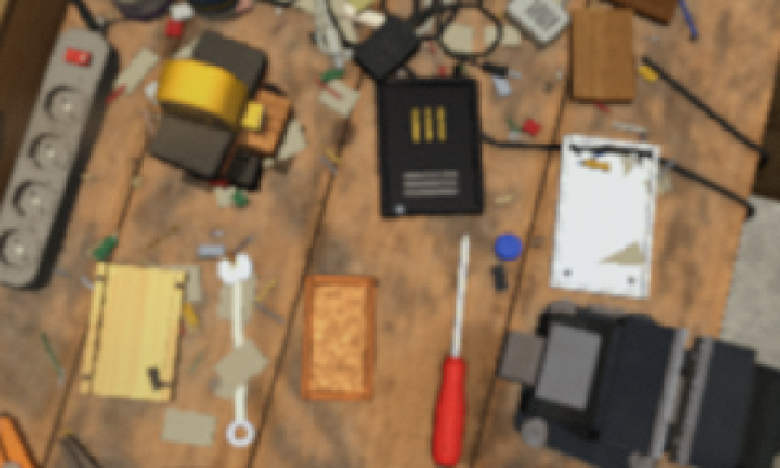

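View pics/b.png

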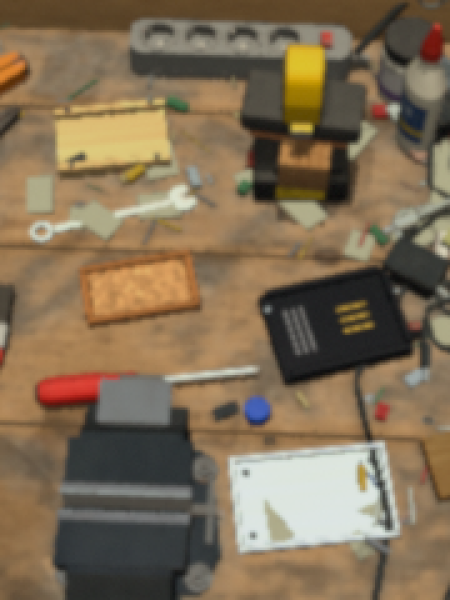

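```bash
cat >> h.py <<'E'
def hmap(W,c,r,z0,z1,s=2):
    """largest blob near c with z in range, on a grid of s mm -> min-area rect"""
    P=W.reshape(-1,3);n=int(2*r/s);m=np.zeros((n,n),np.uint8)
    k=(abs(P[:,0]-c[0])<r-2)&(abs(P[:,1]-c[1])<r-2)&(P[:,2]>z0)&(P[:,2]<z1);P=P[k]
    ij=((P[:,:2]-c+r)/s).astype(int);m[ij[:,1],ij[:,0]]=1
    m=cv2.morphologyEx(m,cv2.MORPH_CLOSE,np.ones((3,3)));m=cv2.morphologyEx(m,cv2.MORPH_OPEN,np.ones((3,3)))
    n,L,st,_=cv2.connectedComponentsWithStats(m)
    b=1+np.argmax(st[1:,4]);k=L[ij[:,1],ij[:,0]]==b
    return rect(P[k],c,1e4,z0,z1)
E
python3 - <<'E'
from h import *;import pickle
ims=pickle.load(open('ims0.pkl','rb'))
for n,im in ims.items():
    W=cloud(im);print(n)
    for l,c,r,z0,z1 in [('dock',(433,42),75,5,25),('dockrim',(433,42),70,9,25),('tray',(549,-207),95,3,25),('trayrim',(549,-207),90,7.5,25),('cradle',(441,223),85,5.5,30),('rails',(441,223),85,13,30),('charger',(608,-52),85,9,30),('chrim',(608,-52),85,18.5,30),
      ('tape',(606,130),80,140,220),('sand',(606,130),90,118,134)]:
        print(l,hmap(W,c,r,z0,z1))
    P=W.reshape(-1,3);P=P[np.isfinite(P[:,0])]
    print([(x,y,int(q[:,2].max())) for x in range(300,950,50) for y in range(-350,350,50) for q in [P[(abs(P[:,0]-x-25)<25)&(abs(P[:,1]-y-25)<25)]] if len(q) and q[:,2].max()>50])
E
```

```text
top
dock {'n': 1106, 'c': (434.4, 40.3), 'size': (114.2, 65.9), 'long_deg': -1.5, 'z': [5.6, 7.9, 12.7]}
dockrim {'n': 260, 'c': (434.7, 38.6), 'size': (113.7, 62.5), 'long_deg': 0.2, 'z': [9.6, 11.8, 14.1]}
tray {'n': 2046, 'c': (554.8, -205.3), 'size': (186.2, 167.7), 'long_deg': 87.2, 'z': [3.6, 5.8, 10.5]}
trayrim {'n': 231, 'c': (607.4, -218.5), 'size': (112.0, 40.2), 'long_deg': 71.2, 'z': [7.9, 9.9, 12.6]}
cradle {'n': 1695, 'c': (438.1, 219.3), 'size': (120.0, 97.4), 'long_deg': -5.6, 'z': [6.4, 8.7, 17.8]}
rails {'n': 204, 'c': (434.9, 187.2), 'size': (116.1, 16.2), 'long_deg': -5.1, 'z': [15.0, 17.5, 19.8]}
charger {'n': 2178, 'c': (619.0, -46.3), 'size': (143.8, 103.6), 'long_deg': 0.2, 'z': [12.0, 14.7, 22.1]}
chrim {'n': 424, 'c': (621.8, -43.3), 'size': (130.7, 98.0), 'long_deg': 2.0, 'z': [20.0, 22.2, 24.7]}
tape {'n': 715, 'c': (622.0, 149.3), 'size': (68.2, 40.8), 'long_deg': 74.9, 'z': [155.2, 178.9, 186.2]}
sand {'n': 499, 'c': (588.7, 163.2), 'size': (61.5, 43.3), 'long_deg': 70.9, 'z': [121.1, 123.6, 125.7]}
[(300, -350, 119), (300, -300, 157), (300, -250, 158), 
[... 2857 characters left out ...]
0), (700, 200, 87), (700, 250, 152), (700, 300, 265), (750, -350, 512), (750, -300, 512), (750, -100, 77), (750, 100, 130), (750, 150, 183), (750, 200, 89), (750, 250, 156), (750, 300, 265), (800, -350, 512), (800, -300, 510), (800, -250, 613), (800, -200, 612), (800, -150, 641), (800, -100, 642), (800, -50, 77), (800, 150, 71), (800, 200, 67), (800, 250, 156), (800, 300, 283), (850, -250, 523), (850, -200, 528), (850, -150, 569), (850, -100, 642), (850, -50, 607), (850, 0, 543), (850, 50, 496), (850, 150, 56), (850, 200, 403), (850, 250, 377), (850, 300, 180), (900, -50, 219), (900, 0, 329), (900, 50, 516), (900, 100, 486), (900, 150, 445), (900, 200, 402), (900, 250, 338), (900, 300, 334)]
```

```bash
python3 - <<'E'
from h import *
a=cv2.imread('pics/top0.png');b=cv2.imread('pics/side0.png')
cv2.imwrite('pics/c.png',cv2.resize(np.hstack([a,b]),(800,300),interpolation=3))
E
```

```text
(no output)
```

View pics/c.png

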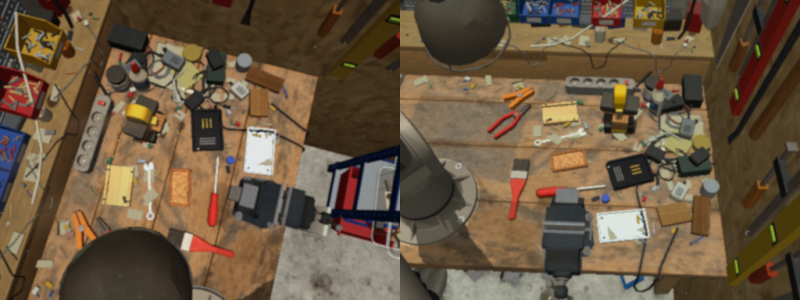

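```bash
python3 - <<'E'
from h import *;import pickle
ims=pickle.load(open('ims0.pkl','rb'))
for n,im in ims.items():
    W=cloud(im);P=W.reshape(-1,3);P=P[np.isfinite(P[:,0])]
    P=P[(P[:,2]>200)&(P[:,0]<600)]
    print(n)
    for z in range(200,900,40):
        q=P[(P[:,2]>=z)&(P[:,2]<z+40)]
        # split by clusters in y>... 
        for nm,k in(('y<-60',q[:,1]<-60),('mid',(q[:,1]>=-60)&(q[:,1]<200)),('y>200',q[:,1]>=200)):
            if k.sum()>5: print(z,nm,k.sum(),q[k].min(0).round(),q[k].max(0).round())
E
```

```text
top
200 y>200 1393 [345. 381. 201.] [600. 474. 240.]
240 y>200 1463 [363. 380. 240.] [600. 463. 280.]
280 y>200 82 [461. 405. 280.] [600. 445. 291.]
480 mid 388 [261.   3. 501.] [348. 135. 520.]
520 mid 976 [254.   5. 520.] [347. 177. 560.]
560 mid 4820 [261.   8. 560.] [345. 174. 600.]
600 mid 6726 [271.  20. 600.] [323. 154. 636.]
side
200 y<-60 308 [  0. -86. 200.] [ 55. -60. 214.]
200 mid 743 [  1. -60. 200.] [106.  72. 240.]
200 y>200 1590 [-27. 378. 200.] [600. 665. 240.]
240 y<-60 95 [ 18. -73. 244.] [ 50. -60. 280.]
240 mid 380 [ 28. -60. 241.] [109.  43. 280.]
240 y>200 1770 [312. 377. 240.] [600. 553. 280.]
280 y<-60 85 [ 32. -85. 282.] [ 69. -60. 319.]
280 mid 544 [ 38. -60. 280.] [109.  29. 320.]
280 y>200 97 [356. 405. 280.] [597. 486. 292.]
320 y<-60 154 [ 50. -96. 320.] [ 77. -60. 360.]
320 mid 839 [ 52. -60. 320.] [103.  70. 360.]
360 y<-60 153 [ 66. -98. 360.] [ 83. -60. 400.]
360 mid 160 [ 61. -60. 360.] [ 82.  48. 398.]
400 y<-60 17 [ 82. -87. 400.] [ 85. -65. 409.]
480 mid 690 [169.   1. 495.] [346. 103. 520.]
520 mid 2097 [180.   1. 520.] [346. 129. 560.]
560 mid 3380 [178.   3. 560.] [343. 124. 600.]
600 mid 2556 [186.  16. 600.] [321. 102. 640.]
640 y<-60 843 [ 205. -466.  641.] [ 230. -411.  680.]
640 mid 16 [204.  41. 640.] [214.  48. 645.]
680 y<-60 469 [ 210. -466.  680.] [ 223. -422.  691.]
```

```bash
cat >> h.py <<'E'
def ortho(im,c,r,z,s=.5):
    n=int(2*r/s); g=(np.arange(n)+.5)*s-r
    X,Y=np.meshgrid(c[0]+g,c[1]-g)  # columns +x, rows -y
    p=np.stack([X.ravel(),Y.ravel(),np.full(n*n,z),np.ones(n*n)])
    q=im['camera_matrix']@(np.linalg.inv(im['cam_to_world'])@p)[:3]
    return cv2.remap(im['pixels'][:,:,::-1].copy(),*(q[:2]/q[2]).reshape(2,n,n).astype(np.float32),cv2.INTER_CUBIC)
def box(img,c,r,p,size,a,s=.5,col=(0,255,0)):
    ang=np.radians(a);R=np.array([[np.cos(ang),-np.sin(ang)],[np.sin(ang),np.cos(ang)]])
    q=(R@(np.array([[-1,1,1,-1],[-1,-1,1,1]])*np.array(size)[:,None]/2)).T+p
    px=np.stack([(q[:,0]-c[0]+r)/s,(c[1]-q[:,1]+r)/s],1)
    cv2.polylines(img,[px.round().astype(int)],True,col,1)
E
python3 - <<'E'
from h import *;import pickle
ims=pickle.load(open('ims0.pkl','rb'))
G={'dock':((433,40),12,(114,66),(433,39.8),-1.5),'tray':((549,-207),10,(146,90),(549,-207),2),'cradle':((440,223),8,(120,82),(439.5,223.5),-5.5),'charger':((612,-50),22,(132,98),(612,-50),2)}
rows=[]
for n in('top','side'):
    t=[]
    for k,(c,z,sz,p,a) in G.items():
        o=ortho(ims[n],c,97,z); box(o,c,97,p,sz,a); t.append(cv2.resize(o,(200,200),interpolation=cv2.INTER_AREA) if 0 else o)
    rows.append(np.hstack(t))
m=np.vstack(rows);cv2.imwrite('pics/d.png',cv2.resize(m,(800,400),interpolation=cv2.INTER_AREA))
E
```

```text
(no output)
```

View pics/d.png

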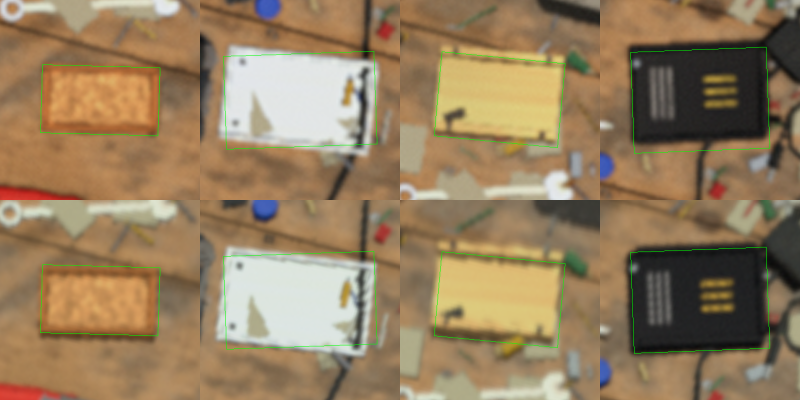

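```bash
python3 -m inch '[{"delta_pos":[0,0,40],"delta_rot":[0,0,0]},{"delta_pos":[60,20,10],"delta_rot":[0,0,0]}]' 0; python3 -c "
from plant import arm,sensors;print([x for x in dir(arm) if x[0]!='_']);print(sensors.sense()['joints'])"
```

```text
t: 1.95
tool_pos: [306.0, -610.0, 258.1]
orientation: [[0.931, 0.365, -0.0], [0.365, -0.931, -0.004], [-0.002, 0.004, -1.0]]
contact_force: [0.6, -0.7, -1.4]
gripper_width: 0.997
grasp_force: 0.0
['PlanningError', 'finish_job']
[ 0.96343222  0.39857589  0.0643823   1.52991014 -0.02415711  1.21056724
 -0.16593798]
```

```bash
python3 - <<'E'
from h import *;import pickle
ims=pickle.load(open('ims0.pkl','rb'))
H={'charger':((612,-46),2.3,9,30,lambda g:g.max(1)<75),'tray':((547,-208),-6.8,2,25,lambda g:g.min(1)>130),'cradle':((439,225),-5.5,4,30,lambda g:(g[:,0]>150)&(g[:,2]<150)),'dock':((433,40),-1.5,3.5,30,lambda g:g[:,0]>20)}
for n,im in ims.items():
    W=cloud(im).reshape(-1,3);C=im['pixels'].reshape(-1,3).astype(int)
    for k,(c,a,z0,z1,f) in H.items():
        t=np.radians(a);d=W[:,:2]-c;u=d@[np.cos(t),np.sin(t)];v=d@[-np.sin(t),np.cos(t)]
        m=(abs(u)<90)&(abs(v)<62)&(W[:,2]>z0)&(W[:,2]<z1)&f(C)
        q=lambda s:np.percentile(s,[1,99]).round(1)
        mu=m&(abs(v)<25);mv=m&(abs(u)<35)
        print(n,k,m.sum(),'u',q(u[mu]),q(u[mu]).mean(),'v',q(v[mv]),q(v[mv]).mean())
        if k in('charger','cradle'):
            for nm,ax,mm in(('v',v,mv),('u',u,mu)): print('  ',nm,[(b,round(float(np.median(W[mm&(abs(ax-b)<2.5),2])),1)) for b in range(-70,71,5) if (mm&(abs(ax-b)<2.5)).sum()>3])
E
```

```text
top charger 1849 u [-62.8  83. ] 10.100000000000001 v [-43.9  50. ] 3.0500000000000007
   v [(-45, 22.7), (-40, 21.0), (-35, 14.1), (-30, 14.3), (-25, 14.1), (-20, 14.1), (-15, 13.9), (-10, 14.1), (-5, 13.8), (0, 14.0), (5, 12.9), (10, 14.0), (15, 14.3), (20, 14.5), (25, 14.1), (30, 14.6), (35, 14.2), (40, 14.3), (45, 21.2), (50, 22.8)]
   u [(-65, 12.8), (-60, 14.0), (-55, 14.3), (-50, 13.7), (-45, 12.4), (-40, 15.0), (-30, 13.3), (-25, 14.0), (-20, 14.6), (-15, 13.9), (-10, 14.0), (-5, 13.8), (0, 13.6), (5, 14.1), (10, 13.7), (15, 14.6), (20, 13.9), (25, 13.3), (30, 14.1), (35, 14.2), (40, 14.6), (45, 14.8), (50, 14.2), (55, 13.9), (60, 17.0), (65, 22.2)]
top tray 1941 u [-71.   72.7] 0.8500000000000014 v [-44.5  44.3] -0.10000000000000142
top cradle 1792 u [-58.8  59. ] 0.10000000000000142 v [-50.   42.1] -3.9499999999999993
   v [(-50, 11.2), (-45, 10.3), (-40, 16.1), (-35, 17.9), (-30, 15.8), (-25, 8.0), (-20, 8.2), (-15, 8.2), (-10, 7.9), (-5, 8.0), (0, 7.8), (5, 7.9), (10, 7.5), (15, 7.9), (20, 8.2), (25, 7.7), (30, 7.9), (35, 15.8), (40, 17.9)]
   u [(-60, 7.5), (-55, 7.4), (
[... 1057 characters left out ...]
86 v [-45.6  43.4] -1.1000000000000014
side cradle 1024 u [-60.9  56.2] -2.349999999999998 v [-49.2  42.3] -3.450000000000003
   v [(-50, 9.6), (-45, 10.6), (-40, 18.2), (-35, 16.6), (-30, 14.7), (-25, 9.2), (-20, 7.2), (-15, 7.7), (-10, 7.4), (-5, 7.2), (0, 7.1), (5, 7.5), (10, 7.6), (15, 7.2), (20, 7.7), (25, 7.2), (30, 7.9), (35, 13.9), (40, 15.8), (45, 13.7)]
   u [(-60, 6.5), (-55, 6.9), (-50, 8.5), (-45, 7.8), (-40, 7.2), (-35, 8.1), (-30, 8.0), (-25, 8.2), (-20, 6.5), (-15, 7.1), (-10, 8.1), (-5, 6.8), (0, 7.8), (5, 7.2), (10, 7.2), (15, 7.5), (20, 6.6), (25, 7.2), (30, 7.1), (35, 7.6), (40, 7.0), (45, 6.9), (50, 6.8), (55, 6.9)]
side dock 1011 u [-57.9  54.9] -1.5 v [-34.7  34.7] 0.0
```

```bash
python3 -m inch '[{"delta_pos":[30,52,8],"delta_rot":[0,0,5]},{"delta_pos":[30,52,8],"delta_rot":[0,0,5]},{"delta_pos":[30,52,8],"delta_rot":[0,0,5]},{"delta_pos":[30,52,8],"delta_rot":[0,0,5]},{"delta_pos":[30,52,8],"delta_rot":[0,0,5]}]'; python3 -m inch '[{"delta_pos":[30,52,0],"delta_rot":[0,0,5]},{"delta_pos":[30,52,0],"delta_rot":[0,0,5]},{"delta_pos":[30,52,0],"delta_rot":[0,0,5]},{"delta_pos":[30,52,0],"delta_rot":[0,0,5]},{"delta_pos":[25,50,0],"delta_rot":[0,0,5]}]'
cat > look.py <<'E'
from h import *;import pickle,sys
from plant import sensors,get_image
ims={n:get_image(n) for n in("top","side")};pickle.dump(ims,open(sys.argv[1]+'.pkl','wb'))
cv2.imwrite(f'pics/{sys.argv[1]}.png',cv2.resize(np.hstack([ims[n]['pixels'][:,:,::-1] for n in ims]),(800,300),interpolation=cv2.INTER_AREA))
s=sensors.sense();print(s['t'],s['joints'].round(3),s['tool_pos'].round(1),s['contact_force'].round(1))
E
python3 look.py e
```

```text
t: 2.58
tool_pos: [460.7, -345.1, 295.8]
orientation: [[0.682, 0.732, 0.0], [0.732, -0.682, -0.0], [-0.0, 0.001, -1.0]]
contact_force: [-0.1, -0.6, -0.3]
gripper_width: 1.0
grasp_force: 0.0
t: 3.2
tool_pos: [605.9, -87.0, 295.4]
orientation: [[0.308, 0.951, 0.0], [0.951, -0.308, 0.0], [0.0, 0.0, -1.0]]
contact_force: [-0.2, -1.2, -0.3]
gripper_width: 0.998
grasp_force: 0.0
3.3 [ 0.328  0.282 -0.371  1.622  0.104  1.256 -0.368] [606.9 -81.9 295.1] [ 0.1 -0.4  0.3]
```

View pics/e.png

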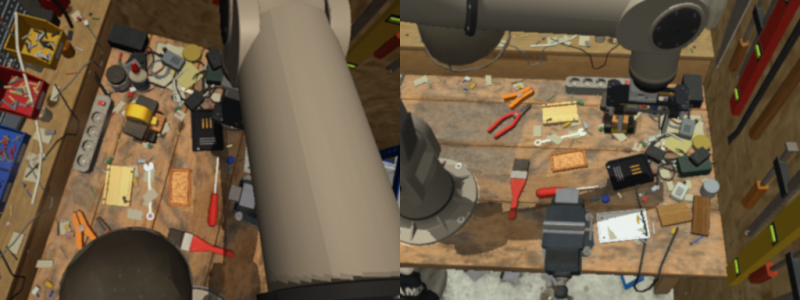

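```bash
python3 -m inch '[{"delta_pos":[3,40,0],"delta_rot":[0,0,1]},{"delta_pos":[3,50,0],"delta_rot":[0,0,1]},{"delta_pos":[3,50,0],"delta_rot":[0,0,1]},{"delta_pos":[3,50,0],"delta_rot":[0,0,0]},{"delta_pos":[2,39,0],"delta_rot":[0,0,0]}]';python3 -m inch '[{"delta_pos":[0,0,0],"delta_rot":[0,0,0]}]'; python3 look.py f
```

```text
t: 3.92
tool_pos: [618.9, 142.1, 295.3]
orientation: [[0.26, 0.966, 0.0], [0.966, -0.26, 0.0], [0.0, 0.0, -1.0]]
contact_force: [0.4, -0.7, 0.0]
gripper_width: 1.0
grasp_force: 0.0
t: 4.05
tool_pos: [618.5, 143.5, 295.1]
orientation: [[0.257, 0.966, -0.0], [0.966, -0.257, 0.001], [0.001, -0.001, -1.0]]
contact_force: [-0.4, -0.7, 0.1]
gripper_width: 0.997
grasp_force: 0.0
4.15 [ 0.038  0.334 -0.471  1.567  0.156  1.279 -0.719] [619.1 139.6 295.1] [ 0.5 -0.5 -0.8]
```

View pics/f.png

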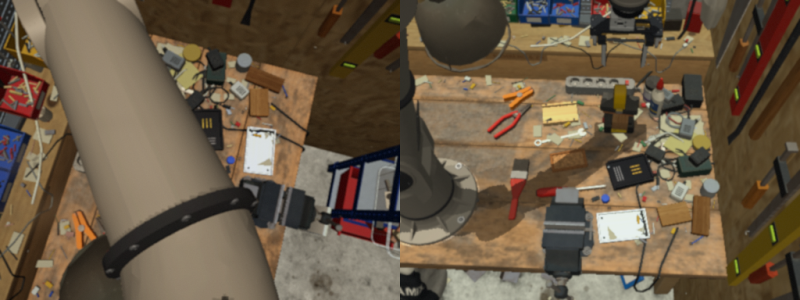

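```bash
for i in 1 2; do python3 -m inch '[{"delta_pos":[0,0,0],"delta_rot":[0,0,0]}]' | sed -n 1,3p; done
```

```text
t: 4.28
tool_pos: [619.3, 138.5, 295.2]
orientation: [[0.263, 0.965, 0.0], [0.965, -0.263, -0.001], [-0.001, 0.0, -1.0]]
t: 4.4
tool_pos: [619.2, 138.9, 295.3]
orientation: [[0.263, 0.965, 0.0], [0.965, -0.263, -0.0], [-0.0, 0.0, -1.0]]
```

```bash
python3 -m inch '[{"delta_pos":[1.6,9,0],"delta_rot":[0,0,0]},{"delta_pos":[0,0,-40],"delta_rot":[0,0,0]},{"delta_pos":[0,0,-45],"delta_rot":[0,0,0]},{"delta_pos":[0,0,-40],"delta_rot":[0,0,0]},{"delta_pos":[0,0,-25],"delta_rot":[0,0,0]}]';python3 -m inch '[{"delta_pos":[0,0,-8],"delta_rot":[0,0,0]},{"delta_pos":[0,0,0],"delta_rot":[0,0,0]},{"delta_pos":[0,0,0],"delta_rot":[0,0,0]},{"delta_pos":[0,0,0],"delta_rot":[0,0,0]}]'
```

```text
t: 5.03
tool_pos: [620.0, 149.4, 143.2]
orientation: [[0.261, 0.965, -0.002], [0.965, -0.261, -0.0], [-0.001, -0.002, -1.0]]
contact_force: [0.8, 0.3, 0.1]
gripper_width: 0.996
grasp_force: 0.0
t: 5.52
tool_pos: [621.1, 149.3, 138.2]
orientation: [[0.261, 0.965, 0.001], [0.965, -0.261, 0.0], [0.001, 0.001, -1.0]]
contact_force: [-0.4, 0.2, -1.8]
gripper_width: 1.002
grasp_force: 0.0
```

Close the gripper.

```bash
python3 -m inch '[{"delta_pos":[0,0,0],"delta_rot":[0,0,0]},{"delta_pos":[0,0,0],"delta_rot":[0,0,0]},{"delta_pos":[0,0,0],"delta_rot":[0,0,0]},{"delta_pos":[0,0,0],"delta_rot":[0,0,0]},{"delta_pos":[0,0,0],"delta_rot":[0,0,0]}]' 255;python3 -m inch '[{"delta_pos":[0,0,0],"delta_rot":[0,0,0]},{"delta_pos":[0,0,0],"delta_rot":[0,0,0]}]'
```

```text
t: 6.15
tool_pos: [620.6, 149.2, 137.2]
orientation: [[0.261, 0.965, -0.0], [0.965, -0.261, 0.0], [0.0, -0.0, -1.0]]
contact_force: [0.2, -0.2, -0.6]
gripper_width: 0.506
grasp_force: 0.0
t: 6.4
tool_pos: [620.5, 149.2, 137.1]
orientation: [[0.261, 0.965, -0.0], [0.965, -0.261, 0.0], [-0.0, -0.0, -1.0]]
contact_force: [-1.2, 1.1, -1.8]
gripper_width: 0.382
grasp_force: 30.0
```

```bash
python3 -m inch '[{"delta_pos":[0,0,20],"delta_rot":[0,0,0]},{"delta_pos":[0,0,30],"delta_rot":[0,0,0]},{"delta_pos":[0,0,30],"delta_rot":[0,0,0]},{"delta_pos":[-10,-10,0],"delta_rot":[0,0,-8]},{"delta_pos":[-25,-15,0],"delta_rot":[0,0,-8]}]';python3 -m inch '[{"delta_pos":[-25,-15,0],"delta_rot":[0,0,-8]},{"delta_pos":[-25,-15,0],"delta_rot":[0,0,-8]},{"delta_pos":[-25,-15,0],"delta_rot":[0,0,-8]},{"delta_pos":[-20,-15,0],"delta_rot":[0,0,-8]}]';python3 look.py g
```

```text
t: 7.02
tool_pos: [585.9, 124.4, 218.7]
orientation: [[0.521, 0.854, 0.001], [0.854, -0.521, 0.001], [0.002, 0.001, -1.0]]
contact_force: [-0.0, -0.2, -3.0]
gripper_width: 0.381
grasp_force: 30.0
t: 7.52
tool_pos: [489.9, 63.9, 218.6]
orientation: [[0.894, 0.448, 0.001], [0.448, -0.894, 0.0], [0.001, 0.0, -1.0]]
contact_force: [-0.1, 0.1, -2.5]
gripper_width: 0.38
grasp_force: 30.0
7.625 [ 0.056  0.134 -0.342  1.971  0.053  1.044 -1.417] [489.4  62.8 218.6] [-0.8  0.1 -2.3]
```

View pics/g.png

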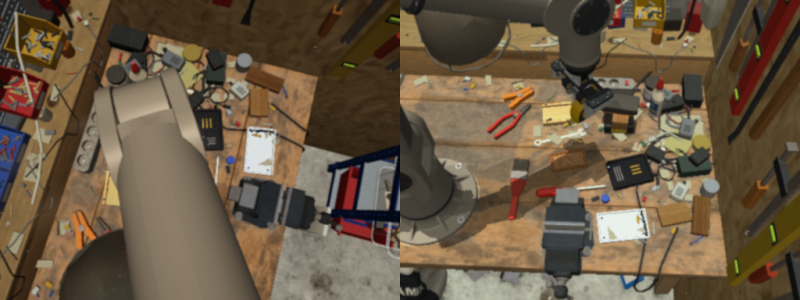

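```bash
python3 -m inch '[{"delta_pos":[-16,-8,-20],"delta_rot":[0,0,-8]},{"delta_pos":[-16,-8,-20],"delta_rot":[0,0,-8]},{"delta_pos":[-15,-8,-20],"delta_rot":[0,0,-8]},{"delta_pos":[0,0,-10],"delta_rot":[0,0,-4]},{"delta_pos":[0,0,0],"delta_rot":[0,0,0]}]';python3 -m inch '[{"delta_pos":[0,0,0],"delta_rot":[0,0,0]},{"delta_pos":[0,0,0],"delta_rot":[0,0,0]}]'; python3 look.py g2; python3 - <<'E'
from h import *;import pickle
im=pickle.load(open('g2.pkl','rb'))
for n in im: cv2.imwrite(f'pics/g2{n}.png',cv2.resize(im[n]['pixels'][100:260,100:300,::-1],(500,400),interpolation=3))
W=cloud(im['side']);print(rect(W,(440,40),70,125,175),rect(W,(440,40),70,130,140))
E
```

```text
t: 8.25
tool_pos: [444.0, 40.6, 147.6]
orientation: [[1.0, -0.017, 0.0], [-0.017, -1.0, 0.0], [0.0, -0.0, -1.0]]
contact_force: [0.4, -0.2, -1.9]
gripper_width: 0.381
grasp_force: 30.0
t: 8.5
tool_pos: [444.2, 40.4, 147.9]
orientation: [[1.0, -0.018, 0.001], [-0.018, -1.0, 0.0], [0.001, -0.0, -1.0]]
contact_force: [0.6, -0.4, -3.5]
gripper_width: 0.379
grasp_force: 30.0
8.6 [ 0.04   0.135 -0.295  2.145  0.051  0.867 -1.876] [444.   40.3 147.6] [-0.2 -0.8 -2.6]
{'n': 138, 'c': (433.1, 25.6), 'size': (86.4, 32.1), 'long_deg': -24.5, 'z': [136.9, 141.6, 160.7]} {'n': 56, 'c': (435.0, 27.3), 'size': (84.6, 23.0), 'long_deg': -21.4, 'z': [135.9, 137.8, 139.5]}
```

View pics/g2side.png

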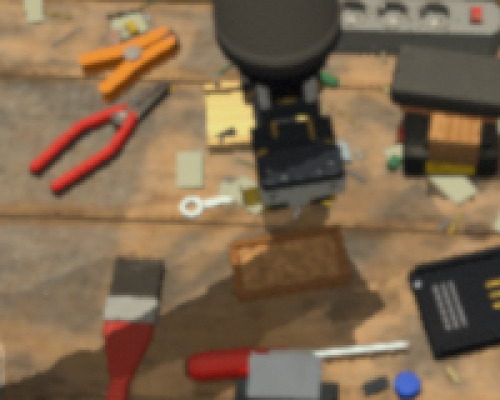

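```bash
python3 -m inch '[{"delta_pos":[-1.5,-0.5,-25],"delta_rot":[0,0,0]},{"delta_pos":[0,0,-35],"delta_rot":[0,0,0]},{"delta_pos":[0,0,-35],"delta_rot":[0,0,0]},{"delta_pos":[0,0,-20],"delta_rot":[0,0,0]},{"delta_pos":[0,0,-8],"delta_rot":[0,0,0]}]';python3 -m inch '[{"delta_pos":[0,0,-3],"delta_rot":[0,0,0]},{"delta_pos":[0,0,0],"delta_rot":[0,0,0]},{"delta_pos":[0,0,0],"delta_rot":[0,0,0]}]'
```

```text
t: 9.22
tool_pos: [441.8, 39.7, 23.4]
orientation: [[1.0, -0.019, -0.001], [-0.019, -1.0, -0.0], [-0.001, 0.0, -1.0]]
contact_force: [-0.2, -0.0, -0.9]
gripper_width: 0.38
grasp_force: 30.0
t: 9.6
tool_pos: [442.6, 39.7, 21.9]
orientation: [[1.0, -0.02, 0.001], [-0.02, -1.0, 0.0], [0.001, -0.0, -1.0]]
contact_force: [1.0, 0.9, -1.9]
gripper_width: 0.383
grasp_force: 30.0
```

```bash
python3 -m inch '[{"delta_pos":[0,0,-2],"delta_rot":[0,0,0]},{"delta_pos":[0,0,0],"delta_rot":[0,0,0]},{"delta_pos":[0,0,0],"delta_rot":[0,0,0]}]'|sed -n '2p;4p';python3 -m inch '[{"delta_pos":[0,0,-1],"delta_rot":[0,0,0]},{"delta_pos":[0,0,0],"delta_rot":[0,0,0]},{"delta_pos":[0,0,0],"delta_rot":[0,0,0]}]'|sed -n '2p;4p'
```

```text
tool_pos: [442.1, 39.6, 19.3]
contact_force: [-1.1, -0.5, -3.0]
tool_pos: [442.3, 39.7, 18.9]
contact_force: [-7.2, -0.5, 21.3]
```

```bash
python3 -m inch '[{"delta_pos":[0,0,0],"delta_rot":[0,0,0]},{"delta_pos":[0,0,0],"delta_rot":[0,0,0]},{"delta_pos":[0,0,0],"delta_rot":[0,0,0]},{"delta_pos":[0,0,0],"delta_rot":[0,0,0]},{"delta_pos":[0,0,0],"delta_rot":[0,0,0]}]' 0|sed -n '2p;4,6p';python3 -m inch '[{"delta_pos":[0,0,15],"delta_rot":[0,0,0]},{"delta_pos":[0,0,40],"delta_rot":[0,0,0]},{"delta_pos":[0,0,50],"delta_rot":[0,0,0]},{"delta_pos":[30,0,50],"delta_rot":[0,0,0]},{"delta_pos":[50,-20,30],"delta_rot":[0,0,0]}]'|sed -n '2p;4,6p';python3 -m inch '[{"delta_pos":[50,-30,0],"delta_rot":[0,0,5]},{"delta_pos":[30,-30,0],"delta_rot":[0,0,8]},{"delta_pos":[0,-30,0],"delta_rot":[0,0,8]}]';python3 look.py i;python3 - <<'E'
from h import *;import pickle
im=pickle.load(open('i.pkl','rb'))
for n in im:
  W=cloud(im[n])
  print(n,'tape',rect(W,(440,40),60,25,90),'hook',rect(W,(433,40),60,14,22))
  for l,z0,z1 in(('sandtop',118,132),('off',90,101),('bat',34,60)): print(l,rect(W,(615,130),90,z0,z1))
E
```

```text
tool_pos: [442.1, 39.7, 18.2]
contact_force: [-0.3, -0.3, 0.4]
gripper_width: 0.874
grasp_force: 0.0
tool_pos: [523.0, 20.8, 207.7]
contact_force: [0.1, -0.4, 0.6]
gripper_width: 1.002
grasp_force: 0.0
t: 11.98
tool_pos: [603.5, -71.1, 203.9]
orientation: [[0.939, 0.345, 0.0], [0.345, -0.939, 0.001], [0.001, -0.001, -1.0]]
contact_force: [-0.2, -0.2, 0.4]
gripper_width: 1.002
grasp_force: 0.0
12.075 [ 0.227  0.33  -0.264  1.752  0.097  1.072 -1.294] [601.9 -74.1 203.8] [-0.8 -0.6 -0.4]
top tape {'n': 505, 'c': (446.5, 38.5), 'size': (68.4, 39.4), 'long_deg': 0.0, 'z': [47.4, 63.2, 68.3]} hook {'n': 48, 'c': (433.4, 40.5), 'size': (111.0, 63.7), 'long_deg': -1.6, 'z': [14.1, 14.7, 16.8]}
sandtop {'n': 1458, 'c': (624.8, 148.4), 'size': (119.5, 62.5), 'long_deg': -22.1, 'z': [121.2, 123.7, 125.8]}
off {'n': 439, 'c': (616.9, 140.8), 'size': (116.3, 94.7), 'long_deg': 83.3, 'z': [93.6, 95.9, 97.8]}
bat {'n': 191, 'c': (610.5, 111.1), 'size': (107.1, 45.3), 'long_deg': -25.1, 'z': [36.4, 40.2, 53.7]}
side tape {'n': 552, 'c': (443.9, 35.8), 'size': (67.6, 40.8), 'long_deg': -1.3, 'z': [35.0, 57.5, 67.0]} hook {'n': 56, 'c': (430.4, 36.4), 'size': (108.1, 58.6), 'long_deg': -3.2, 'z': [14.3, 16.9, 20.6]}
sandtop {'n': 244, 'c': (588.1, 161.2), 'size': (62.9, 46.0), 'long_deg': 59.9, 'z': [120.1, 122.9, 125.2]}
off {'n': 89, 'c': (584.3, 116.8), 'size': (79.1, 22.7), 'long_deg': -50.7, 'z': [92.1, 94.4, 97.8]}
bat {'n': 228, 'c': (604.2, 118.8), 'size': (108.8, 58.8), 'long_deg': -45.3, 'z': [35.7, 39.7, 53.6]}
```

View pics/i.png

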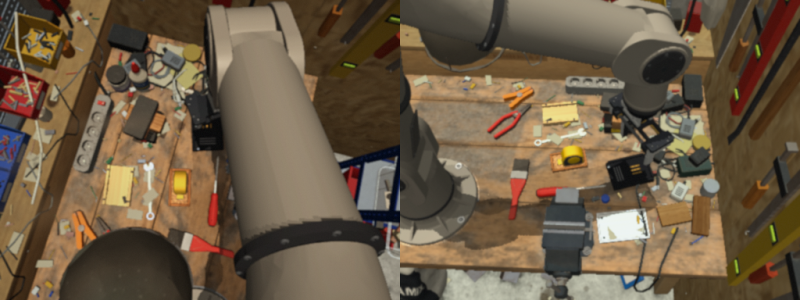

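```bash
python3 -m inch '[{"delta_pos":[4,40,0],"delta_rot":[0,0,-8.3]},{"delta_pos":[4,45,0],"delta_rot":[0,0,-8.5]},{"delta_pos":[4,45,0],"delta_rot":[0,0,-8.5]},{"delta_pos":[4,45,0],"delta_rot":[0,0,-8.5]},{"delta_pos":[5,44,0],"delta_rot":[0,0,-8.5]}]';python3 -m inch '[{"delta_pos":[0,0,-10],"delta_rot":[0,0,0]},{"delta_pos":[0,0,-20],"delta_rot":[0,0,0]},{"delta_pos":[0,0,0],"delta_rot":[0,0,0]},{"delta_pos":[0,0,0],"delta_rot":[0,0,0]},{"delta_pos":[0,0,0],"delta_rot":[0,0,0]}]'; python3 -c "
from plant import sensors;print(sensors.sense()['joints'].round(2))"
```

```text
t: 12.7
tool_pos: [622.6, 150.9, 204.5]
orientation: [[0.922, -0.387, 0.001], [-0.387, -0.922, 0.001], [0.0, -0.001, -1.0]]
contact_force: [-0.0, 0.1, -1.2]
gripper_width: 1.003
grasp_force: 0.0
t: 13.32
tool_pos: [623.5, 148.2, 173.8]
orientation: [[0.924, -0.382, 0.001], [-0.382, -0.924, 0.0], [0.001, -0.0, -1.0]]
contact_force: [-0.1, 0.8, -0.8]
gripper_width: 1.001
grasp_force: 0.0
[-0.17  0.41 -0.21  1.71  0.1   1.04 -2.38]
```

```bash
python3 -m inch '[{"delta_pos":[0,-0.5,-25],"delta_rot":[0,0,0.4]},{"delta_pos":[0,0,-25],"delta_rot":[0,0,0]},{"delta_pos":[0,0,-14],"delta_rot":[0,0,0]},{"delta_pos":[0,0,-6],"delta_rot":[0,0,0]},{"delta_pos":[0,0,0],"delta_rot":[0,0,0]}]';python3 -m inch '[{"delta_pos":[0,0,0],"delta_rot":[0,0,0]},{"delta_pos":[0,0,0],"delta_rot":[0,0,0]},{"delta_pos":[0,0,0],"delta_rot":[0,0,0]},{"delta_pos":[0,0,0],"delta_rot":[0,0,0]},{"delta_pos":[0,0,0],"delta_rot":[0,0,0]}]' 255
```

```text
t: 13.95
tool_pos: [623.4, 148.2, 103.5]
orientation: [[0.927, -0.375, 0.0], [-0.375, -0.927, 0.0], [0.0, -0.0, -1.0]]
contact_force: [-0.4, -0.4, 0.2]
gripper_width: 1.002
grasp_force: 0.0
t: 14.58
tool_pos: [623.3, 148.3, 103.5]
orientation: [[0.927, -0.375, 0.0], [-0.375, -0.927, 0.0], [0.0, -0.0, -1.0]]
contact_force: [-0.2, 0.4, 3.3]
gripper_width: 0.662
grasp_force: 30.0
```

```bash
python3 -m inch '[{"delta_pos":[0,0,15],"delta_rot":[0,0,0]},{"delta_pos":[0,0,30],"delta_rot":[0,0,0]},{"delta_pos":[0,-5,30],"delta_rot":[0,0,0]},{"delta_pos":[-5,-25,15],"delta_rot":[0,0,2]},{"delta_pos":[-8,-40,0],"delta_rot":[0,0,2]}]'|sed -n '2p;4,6p';python3 -m inch '[{"delta_pos":[-10,-45,0],"delta_rot":[0,0,2]},{"delta_pos":[-10,-45,0],"delta_rot":[0,0,2]},{"delta_pos":[-10,-45,0],"delta_rot":[0,0,2]},{"delta_pos":[-10,-45,0],"delta_rot":[0,0,2]},{"delta_pos":[-10,-45,0],"delta_rot":[0,0,2]}]'|sed -n '2p;4,6p';python3 -m inch '[{"delta_pos":[-8,-40,-10],"delta_rot":[0,0,1.2]},{"delta_pos":[-4.8,-21.6,-30],"delta_rot":[0,0,0]},{"delta_pos":[0,0,-30],"delta_rot":[0,0,0]},{"delta_pos":[0,0,-10],"delta_rot":[0,0,0]},{"delta_pos":[0,0,0],"delta_rot":[0,0,0]}]';python3 -m inch '[{"delta_pos":[0,0,0],"delta_rot":[0,0,0]},{"delta_pos":[0,0,0],"delta_rot":[0,0,0]},{"delta_pos":[0,0,0],"delta_rot":[0,0,0]}]'; python3 look.py j; python3 - <<'E'
from h import *;import pickle
im=pickle.load(open('j.pkl','rb'))
W=cloud(im['side']);print(rect(W,(547,-208),90,80,145),rect(W,(547,-208),90,118,130))
W=cloud(im['top'])
for l,z0,z1 in(('offtop',90,101),('bat',34,60)): print(l,rect(W,(615,130),90,z0,z1),rect(cloud(im['side']),(615,130),90,z0,z1))
E
```

```text
tool_pos: [610.7, 78.8, 195.5]
contact_force: [0.5, -1.2, -2.1]
gripper_width: 0.655
grasp_force: 30.0
tool_pos: [559.7, -148.3, 194.2]
contact_force: [0.9, -1.0, -1.3]
gripper_width: 0.655
grasp_force: 30.0
t: 16.45
tool_pos: [547.5, -208.1, 113.6]
orientation: [[0.993, -0.118, -0.0], [-0.118, -0.993, 0.0], [-0.0, -0.0, -1.0]]
contact_force: [1.4, 0.7, -1.5]
gripper_width: 0.656
grasp_force: 30.0
t: 16.82
tool_pos: [547.6, -208.4, 113.8]
orientation: [[0.993, -0.119, 0.001], [-0.119, -0.993, -0.0], [0.001, 0.0, -1.0]]
contact_force: [0.2, -0.4, -1.3]
gripper_width: 0.653
grasp_force: 30.0
16.925 [ 0.35   0.384 -0.12   1.889  0.059  0.872 -1.488] [ 547.5 -208.4  113.5] [ 0.3  0.3 -1.6]
{'n': 806, 'c': (546.3, -211.3), 'size': (120.4, 63.7), 'long_deg': -7.2, 'z': [125.2, 132.7, 135.1]} {'n': 108, 'c': (546.3, -210.6), 'size': (120.3, 62.9), 'long_deg': -6.7, 'z': [120.3, 127.2, 129.6]}
offtop {'n': 1044, 'c': (629.1, 139.3), 'size': (109.7, 50.6), 'long_deg': 70.1, 'z': [93.6, 96.0, 98.0]} None
bat {'n': 455, 'c': (622.8, 141.0), 'size': (107.6, 106.8), 'long_deg': 70.0, 'z': [36.7, 40.3, 53.8]} None
```

View pics/j.png

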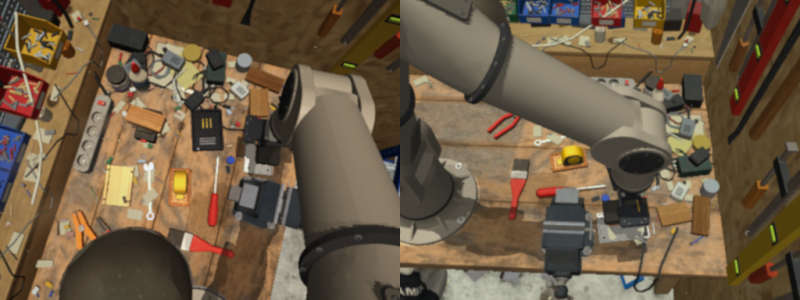

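```bash
python3 -m inch '[{"delta_pos":[0,0,-25],"delta_rot":[0,0,0]},{"delta_pos":[0,0,-35],"delta_rot":[0,0,0]},{"delta_pos":[0,0,-25],"delta_rot":[0,0,0]},{"delta_pos":[0,0,-10],"delta_rot":[0,0,0]},{"delta_pos":[0,0,-3],"delta_rot":[0,0,0]}]'|sed -n '2p;4,6p';python3 -m inch '[{"delta_pos":[0,0,-1.5],"delta_rot":[0,0,0]},{"delta_pos":[0,0,0],"delta_rot":[0,0,0]},{"delta_pos":[0,0,0],"delta_rot":[0,0,0]}]'|sed -n '2p;4,6p'
```

```text
tool_pos: [547.4, -208.4, 15.2]
contact_force: [0.2, 0.3, -2.1]
gripper_width: 0.658
grasp_force: 30.0
tool_pos: [547.7, -208.6, 14.3]
contact_force: [-0.6, 0.3, -1.5]
gripper_width: 0.658
grasp_force: 30.0
```

```bash
python3 -m inch '[{"delta_pos":[0,0,-1.5],"delta_rot":[0,0,0]},{"delta_pos":[0,0,0],"delta_rot":[0,0,0]},{"delta_pos":[0,0,0],"delta_rot":[0,0,0]}]'|sed -n '2p;4,6p';python3 -m inch '[{"delta_pos":[0,0,-0.5],"delta_rot":[0,0,0]},{"delta_pos":[0,0,0],"delta_rot":[0,0,0]},{"delta_pos":[0,0,0],"delta_rot":[0,0,0]}]'|sed -n '2p;4,6p'
```

```text
tool_pos: [547.3, -208.5, 12.2]
contact_force: [-0.4, -1.5, -1.2]
gripper_width: 0.658
grasp_force: 30.0
tool_pos: [547.3, -208.5, 11.7]
contact_force: [0.3, -0.3, -2.0]
gripper_width: 0.657
grasp_force: 30.0
```

```bash
python3 -m inch '[{"delta_pos":[0,0,0],"delta_rot":[0,0,0]},{"delta_pos":[0,0,0],"delta_rot":[0,0,0]},{"delta_pos":[0,0,0],"delta_rot":[0,0,0]},{"delta_pos":[0,0,0],"delta_rot":[0,0,0]},{"delta_pos":[0,0,0],"delta_rot":[0,0,0]}]' 0|sed -n '2p;4,6p';python3 -m inch '[{"delta_pos":[0,0,15],"delta_rot":[0,0,0]},{"delta_pos":[0,0,40],"delta_rot":[0,0,0]},{"delta_pos":[0,0,50],"delta_rot":[0,0,0]},{"delta_pos":[0,10,50],"delta_rot":[0,0,8]},{"delta_pos":[5,30,20],"delta_rot":[0,0,9]}]'|sed -n '2p;4,6p';python3 -m inch '[{"delta_pos":[10,45,0],"delta_rot":[0,0,10]},{"delta_pos":[10,45,0],"delta_rot":[0,0,10]},{"delta_pos":[10,45,0],"delta_rot":[0,0,10]},{"delta_pos":[8,30,0],"delta_rot":[0,0,10]},{"delta_pos":[0,0,0],"delta_rot":[0,0,0]}]';python3 look.py k;python3 - <<'E'
from h import *;import pickle
im=pickle.load(open('k.pkl','rb'))
for n in im:
  W=cloud(im[n])
  print(n,'sand',rect(W,(547,-208),80,25,45))
  for l,z0,z1 in(('offtop',90,101),('bat',34,60)): print(l,rect(W,(615,130),90,z0,z1))
E
```

```text
tool_pos: [547.3, -208.5, 11.8]
contact_force: [1.0, 0.2, 0.1]
gripper_width: 1.002
grasp_force: 0.0
tool_pos: [553.1, -169.7, 191.0]
contact_force: [0.7, 0.1, 0.1]
gripper_width: 0.999
grasp_force: 0.0
t: 20.55
tool_pos: [590.6, -0.8, 187.7]
orientation: [[0.636, 0.771, 0.001], [0.771, -0.636, 0.001], [0.001, 0.0, -1.0]]
contact_force: [0.2, 0.2, 0.1]
gripper_width: 0.995
grasp_force: 0.0
20.65 [ 0.211  0.332 -0.387  1.8    0.144  1.037 -0.928] [590.2  -4.  187.4] [-1.1 -0.5  0.2]
top sand None
offtop {'n': 978, 'c': (629.1, 139.8), 'size': (109.6, 50.1), 'long_deg': 70.3, 'z': [93.8, 95.9, 97.9]}
bat {'n': 463, 'c': (623.3, 144.4), 'size': (109.1, 97.6), 'long_deg': 2.7, 'z': [36.3, 40.2, 54.0]}
side sand {'n': 1393, 'c': (546.1, -210.3), 'size': (119.9, 62.5), 'long_deg': -6.2, 'z': [27.9, 30.7, 33.4]}
offtop {'n': 312, 'c': (618.9, 116.4), 'size': (67.2, 49.7), 'long_deg': 69.8, 'z': [92.3, 95.1, 97.4]}
bat {'n': 233, 'c': (617.7, 123.1), 'size': (107.9, 83.9), 'long_deg': -7.8, 'z': [35.9, 45.4, 55.6]}
```

View pics/k.png

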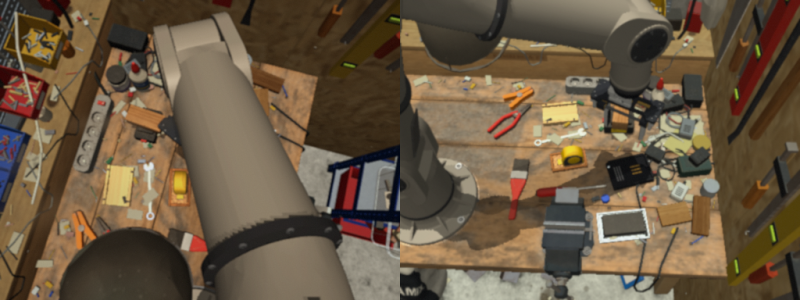

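```bash
python3 -m inch '[{"delta_pos":[10,35,0],"delta_rot":[0,0,6]},{"delta_pos":[10,40,0],"delta_rot":[0,0,7]},{"delta_pos":[10,40,0],"delta_rot":[0,0,6.6]},{"delta_pos":[8,28,0],"delta_rot":[0,0,0]},{"delta_pos":[0,0,-20],"delta_rot":[0,0,0]}]'|sed -n '2p;4,6p';python3 -m inch '[{"delta_pos":[0,0,-25],"delta_rot":[0,0,0]},{"delta_pos":[0,0,0],"delta_rot":[0,0,0]},{"delta_pos":[0,0,0],"delta_rot":[0,0,0]},{"delta_pos":[0,0,0],"delta_rot":[0,0,0]}]'
```

```text
tool_pos: [629.2, 142.3, 167.7]
contact_force: [0.0, -0.1, -0.8]
gripper_width: 0.999
grasp_force: 0.0
t: 21.78
tool_pos: [628.9, 139.4, 142.8]
orientation: [[0.346, 0.938, 0.001], [0.938, -0.346, 0.0], [0.001, 0.001, -1.0]]
contact_force: [-0.2, 0.4, 0.7]
gripper_width: 1.001
grasp_force: 0.0
```

```bash
python3 -m inch '[{"delta_pos":[-1,-0.6,-20],"delta_rot":[0,0,0]},{"delta_pos":[0,0,-25],"delta_rot":[0,0,0]},{"delta_pos":[0,0,-20],"delta_rot":[0,0,0]},{"delta_pos":[0,0,-10.5],"delta_rot":[0,0,0]},{"delta_pos":[0,0,0],"delta_rot":[0,0,0]}]'|sed -n '2p;4,6p';python3 -m inch '[{"delta_pos":[0,0,0],"delta_rot":[0,0,0]},{"delta_pos":[0,0,0],"delta_rot":[0,0,0]},{"delta_pos":[0,0,0],"delta_rot":[0,0,0]},{"delta_pos":[0,0,0],"delta_rot":[0,0,0]},{"delta_pos":[0,0,0],"delta_rot":[0,0,0]}]' 255;python3 -m inch '[{"delta_pos":[0,0,0],"delta_rot":[0,0,0]},{"delta_pos":[0,0,0],"delta_rot":[0,0,0]}]'
```

```text
tool_pos: [627.0, 138.9, 65.5]
contact_force: [-0.5, 0.3, 1.2]
gripper_width: 0.998
grasp_force: 0.0
t: 23.02
tool_pos: [627.3, 139.0, 66.3]
orientation: [[0.346, 0.938, 0.0], [0.938, -0.346, 0.0], [0.0, -0.0, -1.0]]
contact_force: [-1.9, 0.5, 1.5]
gripper_width: 0.53
grasp_force: 30.0
t: 23.28
tool_pos: [627.3, 139.0, 66.3]
orientation: [[0.346, 0.938, -0.0], [0.938, -0.346, 0.0], [0.0, -0.0, -1.0]]
contact_force: [-1.8, 0.1, 3.4]
gripper_width: 0.528
grasp_force: 30.0
```

```bash
python3 -m inch '[{"delta_pos":[0,0,15],"delta_rot":[0,0,0]},{"delta_pos":[0,0,35],"delta_rot":[0,0,0]},{"delta_pos":[0,0,40],"delta_rot":[0,0,0]},{"delta_pos":[-10,5,10],"delta_rot":[0,0,-7]},{"delta_pos":[-20,9,0],"delta_rot":[0,0,-8]}]'|sed -n '2p;4,6p';python3 -m inch '[{"delta_pos":[-25,11,0],"delta_rot":[0,0,-8]},{"delta_pos":[-25,11,0],"delta_rot":[0,0,-8]},{"delta_pos":[-25,11,0],"delta_rot":[0,0,-8]}]';python3 look.py l;python3 - <<'E'
from h import *;import pickle
im=pickle.load(open('l.pkl','rb'))
for n in im:
  W=cloud(im[n])
  print(hmap(W,(620,130),90,50,60),hmap(W,(620,130),90,30,60),hmap(W,(620,130),90,36,44))
E
```

```text
tool_pos: [598.0, 152.9, 168.2]
contact_force: [0.5, 0.7, -1.5]
gripper_width: 0.53
grasp_force: 30.0
t: 24.28
tool_pos: [521.6, 186.4, 167.1]
orientation: [[0.862, 0.508, 0.001], [0.508, -0.862, 0.0], [0.001, 0.0, -1.0]]
contact_force: [0.2, 1.1, -1.1]
gripper_width: 0.533
grasp_force: 30.0
24.375 [-0.128  0.294 -0.398  1.901  0.136  0.972 -1.622] [520.3 187.5 167.3] [ 0.2 -0.5 -1.6]
{'n': 326, 'c': (636.8, 135.8), 'size': (56.6, 49.9), 'long_deg': -14.3, 'z': [51.5, 53.7, 56.0]} {'n': 667, 'c': (620.7, 137.0), 'size': (105.2, 63.0), 'long_deg': -12.0, 'z': [35.9, 50.2, 55.2]} {'n': 191, 'c': (611.7, 116.6), 'size': (107.3, 35.0), 'long_deg': -29.4, 'z': [36.8, 39.3, 42.0]}
{'n': 397, 'c': (627.4, 136.0), 'size': (68.2, 51.4), 'long_deg': -11.0, 'z': [51.1, 53.2, 55.7]} {'n': 872, 'c': (618.2, 137.2), 'size': (104.2, 64.7), 'long_deg': -15.6, 'z': [35.5, 48.3, 54.8]} {'n': 250, 'c': (608.0, 122.1), 'size': (107.5, 57.9), 'long_deg': -40.7, 'z': [36.8, 39.2, 41.6]}
```

View pics/l.png

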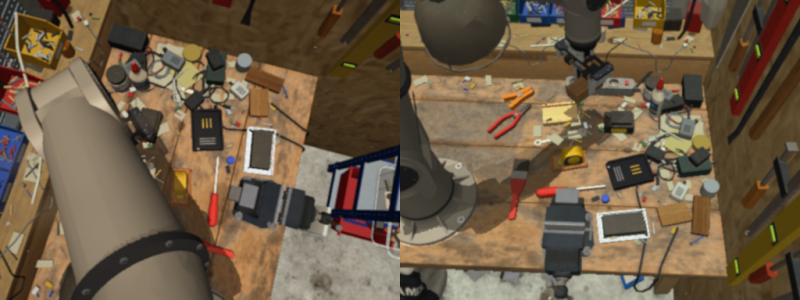

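```bash
python3 -m inch '[{"delta_pos":[-22,10,0],"delta_rot":[0,0,-9]},{"delta_pos":[-22,10,0],"delta_rot":[0,0,-9]},{"delta_pos":[-22,10,0],"delta_rot":[0,0,-9]},{"delta_pos":[-17.5,9,-10],"delta_rot":[0,0,-9]},{"delta_pos":[0,0,-20],"delta_rot":[0,0,0]}]'|sed -n '2p;4,6p';python3 -m inch '[{"delta_pos":[0,0,-20],"delta_rot":[0,0,0]},{"delta_pos":[0,0,0],"delta_rot":[0,0,0]},{"delta_pos":[0,0,0],"delta_rot":[0,0,0]},{"delta_pos":[0,0,0],"delta_rot":[0,0,0]}]';python3 look.py m;python3 - <<'E'
from h import *;import pickle
im=pickle.load(open('m.pkl','rb'));s=im['side']
W=cloud(s);print(hmap(W,(438,225),80,95,150),hmap(W,(438,225),80,104,115))
cv2.imwrite('pics/ms.png',cv2.resize(s['pixels'][90:230,150:350,::-1],(700,490),interpolation=3))
E
```

```text
tool_pos: [439.0, 226.0, 137.3]
contact_force: [0.9, -1.2, -1.7]
gripper_width: 0.53
grasp_force: 30.0
t: 25.5
tool_pos: [439.4, 225.1, 117.1]
orientation: [[0.996, -0.091, 0.001], [-0.091, -0.996, 0.001], [0.001, -0.001, -1.0]]
contact_force: [0.2, 1.4, -0.9]
gripper_width: 0.529
grasp_force: 30.0
25.6 [-0.3    0.259 -0.348  2.075  0.119  0.825 -2.38 ] [439.2 225.  116.9] [-0.6  0.3 -0.9]
{'n': 324, 'c': (472.6, 218.3), 'size': (50.9, 46.5), 'long_deg': 84.8, 'z': [114.3, 139.6, 147.6]} {'n': 10, 'c': (406.5, 201.6), 'size': (10.1, 4.2), 'long_deg': 3.1, 'z': [109.8, 112.2, 113.2]}
```

View pics/ms.png

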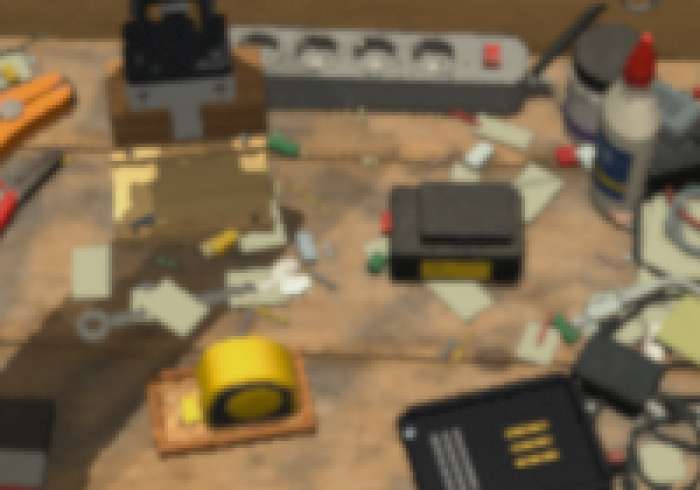

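```bash
python3 -m inch '[{"delta_pos":[-1,0.3,-25],"delta_rot":[0,0,0]},{"delta_pos":[0,0,-30],"delta_rot":[0,0,0]},{"delta_pos":[0,0,-25],"delta_rot":[0,0,0]},{"delta_pos":[0,0,-10],"delta_rot":[0,0,0]},{"delta_pos":[0,0,-3],"delta_rot":[0,0,0]}]'|sed -n '2p;4,6p';python3 -m inch '[{"delta_pos":[0,0,-1.5],"delta_rot":[0,0,0]},{"delta_pos":[0,0,0],"delta_rot":[0,0,0]},{"delta_pos":[0,0,0],"delta_rot":[0,0,0]}]'|sed -n '2p;4,6p'
```

```text
tool_pos: [437.9, 225.3, 23.3]
contact_force: [0.4, -0.8, -0.9]
gripper_width: 0.532
grasp_force: 30.0
tool_pos: [438.1, 225.3, 22.2]
contact_force: [-0.0, 0.1, -0.9]
gripper_width: 0.529
grasp_force: 30.0
```

```bash
python3 -m inch '[{"delta_pos":[0,0,-1.2],"delta_rot":[0,0,0]},{"delta_pos":[0,0,0],"delta_rot":[0,0,0]},{"delta_pos":[0,0,0],"delta_rot":[0,0,0]}]'|sed -n '2p;4,6p';python3 -m inch '[{"delta_pos":[0,0,0],"delta_rot":[0,0,0]},{"delta_pos":[0,0,0],"delta_rot":[0,0,0]},{"delta_pos":[0,0,0],"delta_rot":[0,0,0]},{"delta_pos":[0,0,0],"delta_rot":[0,0,0]},{"delta_pos":[0,0,0],"delta_rot":[0,0,0]}]' 0|sed -n '2p;4,6p';python3 -m inch '[{"delta_pos":[0,0,15],"delta_rot":[0,0,0]},{"delta_pos":[0,0,40],"delta_rot":[0,0,0]},{"delta_pos":[0,0,50],"delta_rot":[0,0,0]},{"delta_pos":[10,-10,40],"delta_rot":[0,0,0]},{"delta_pos":[20,-40,0],"delta_rot":[0,0,0]}]'|sed -n '2p;4,6p';python3 -m inch '[{"delta_pos":[25,-50,0],"delta_rot":[0,0,0]},{"delta_pos":[25,-50,0],"delta_rot":[0,0,0]},{"delta_pos":[25,-50,0],"delta_rot":[0,0,0]},{"delta_pos":[25,-45,0],"delta_rot":[0,0,0]},{"delta_pos":[0,0,0],"delta_rot":[0,0,0]}]';python3 look.py o;python3 - <<'E'
from h import *;import pickle
im=pickle.load(open('o.pkl','rb'))
for n in im:
  W=cloud(im[n])
  print(n,'off',hmap(W,(438,225),80,40,60)); 
  for z0,z1 in((50,60),(30,60),(20,60)): print(hmap(W,(620,130),90,z0,z1))
c=(620,137);a=[]
for n in im:
  for z in(40,54): a.append(ortho(im[n],c,75,z))
cv2.imwrite('pics/os.png',cv2.resize(np.hstack(a),(1200//3*2,200),interpolation=3))
E
```

```text
tool_pos: [437.8, 225.3, 20.5]
contact_force: [0.1, -0.3, -1.7]
gripper_width: 0.525
grasp_force: 30.0
tool_pos: [437.8, 225.2, 20.5]
contact_force: [0.3, 0.2, 0.4]
gripper_width: 0.993
grasp_force: 0.0
tool_pos: [469.4, 177.4, 169.9]
contact_force: [0.8, -1.2, -0.7]
gripper_width: 0.999
grasp_force: 0.0
t: 28.85
tool_pos: [568.9, -23.7, 166.3]
orientation: [[0.995, -0.096, 0.001], [-0.096, -0.995, -0.001], [0.001, 0.0, -1.0]]
contact_force: [-0.2, 0.2, -0.1]
gripper_width: 0.999
grasp_force: 0.0
28.95 [ 0.078  0.301 -0.188  1.88   0.067  0.967 -1.803] [567.7 -19.6 166.2] [-0.2  0.6 -0.3]
top off {'n': 1073, 'c': (442.4, 223.2), 'size': (109.9, 50.5), 'long_deg': -5.0, 'z': [47.2, 49.6, 51.7]}
{'n': 596, 'c': (629.7, 137.6), 'size': (69.9, 49.8), 'long_deg': -13.0, 'z': [51.8, 53.9, 56.3]}
{'n': 1124, 'c': (620.8, 139.5), 'size': (105.2, 66.6), 'long_deg': -14.4, 'z': [36.9, 51.3, 55.7]}
{'n': 1168, 'c': (620.8, 139.2), 'size': (105.3, 66.9), 'long_deg': -13.3, 'z': [35.8, 50.7, 55.7]}
side off {'n': 699, 'c': (439.9, 222.9), 'size': (109.6, 52.8), 'long_deg': -4.0, 'z': [45.2, 48.9, 51.6]}
{'n': 7, 'c': (624.3, 113.5), 'size': (5.8, 3.8), 'long_deg': -6.8, 'z': [50.5, 53.8, 54.9]}
{'n': 127, 'c': (576.3, 144.3), 'size': (59.9, 19.7), 'long_deg': 86.5, 'z': [34.5, 38.0, 41.1]}
{'n': 146, 'c': (576.3, 144.3), 'size': (59.9, 19.7), 'long_deg': 86.5, 'z': [29.4, 37.1, 41.0]}
```

View pics/os.png

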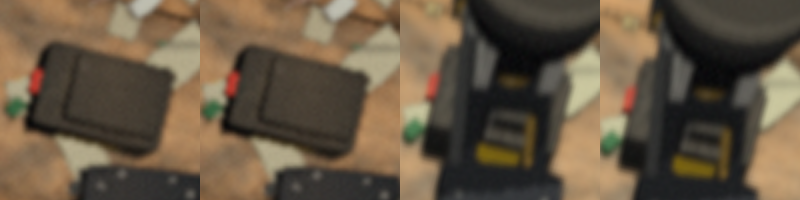

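```bash
python3 -m inch '[{"delta_pos":[11.9,33.3,0],"delta_rot":[0,0,-2]},{"delta_pos":[14,45,0],"delta_rot":[0,0,-2]},{"delta_pos":[14,45,0],"delta_rot":[0,0,-2]},{"delta_pos":[12,35,0],"delta_rot":[0,0,-1.6]},{"delta_pos":[0,0,-20],"delta_rot":[0,0,0]}]'|sed -n '2p;4,6p';python3 -m inch '[{"delta_pos":[0,0,-40],"delta_rot":[0,0,0]},{"delta_pos":[0,0,-20],"delta_rot":[0,0,0]},{"delta_pos":[0,0,0],"delta_rot":[0,0,0]},{"delta_pos":[0,0,0],"delta_rot":[0,0,0]}]'
```

```text
tool_pos: [619.8, 144.1, 146.9]
contact_force: [-0.1, -0.3, -1.1]
gripper_width: 1.0
grasp_force: 0.0
t: 30.08
tool_pos: [620.2, 138.7, 86.7]
orientation: [[0.975, -0.222, 0.001], [-0.222, -0.975, 0.0], [0.001, -0.001, -1.0]]
contact_force: [0.1, -0.3, 0.5]
gripper_width: 1.002
grasp_force: 0.0
```

```bash
python3 -m inch '[{"delta_pos":[-0.5,0,-25],"delta_rot":[0,0,0]},{"delta_pos":[0,0,-25],"delta_rot":[0,0,0]},{"delta_pos":[0,0,-17],"delta_rot":[0,0,0]},{"delta_pos":[0,0,-7],"delta_rot":[0,0,0]},{"delta_pos":[0,0,0],"delta_rot":[0,0,0]}]'|sed -n '2p;4,6p';python3 -m inch '[{"delta_pos":[0,0,0],"delta_rot":[0,0,0]},{"delta_pos":[0,0,0],"delta_rot":[0,0,0]},{"delta_pos":[0,0,0],"delta_rot":[0,0,0]},{"delta_pos":[0,0,0],"delta_rot":[0,0,0]},{"delta_pos":[0,0,0],"delta_rot":[0,0,0]}]' 255;
```

```text
tool_pos: [619.4, 138.6, 11.8]
contact_force: [1.3, 0.3, 0.7]
gripper_width: 0.999
grasp_force: 0.0
t: 31.32
tool_pos: [619.6, 139.1, 12.0]
orientation: [[0.975, -0.222, 0.001], [-0.222, -0.975, 0.001], [0.001, -0.001, -1.0]]
contact_force: [-1.2, 2.9, 5.8]
gripper_width: 0.7
grasp_force: 30.0
```

```bash
python3 -m inch '[{"delta_pos":[0,0,0],"delta_rot":[0,0,0]},{"delta_pos":[0,0,15],"delta_rot":[0,0,0]},{"delta_pos":[0,0,30],"delta_rot":[0,0,0]},{"delta_pos":[0,-5,35],"delta_rot":[0,0,1]},{"delta_pos":[-1,-20,20],"delta_rot":[0,0,3]}]'|sed -n '2p;4,6p';python3 -m inch '[{"delta_pos":[-2,-35,0],"delta_rot":[0,0,3]},{"delta_pos":[-2,-40,0],"delta_rot":[0,0,3]},{"delta_pos":[-2,-40,0],"delta_rot":[0,0,3]},{"delta_pos":[-1.1,-30,0],"delta_rot":[0,0,2.1]},{"delta_pos":[0,-12.6,0],"delta_rot":[0,0,0]}]'|sed -n '2p;4,6p';python3 -m inch '[{"delta_pos":[0,0,-20],"delta_rot":[0,0,0]},{"delta_pos":[0,0,-10],"delta_rot":[0,0,0]},{"delta_pos":[0,0,0],"delta_rot":[0,0,0]},{"delta_pos":[0,0,0],"delta_rot":[0,0,0]},{"delta_pos":[0,0,0],"delta_rot":[0,0,0]}]';python3 look.py p;python3 - <<'E'
from h import *;import pickle
im=pickle.load(open('p.pkl','rb'))
for n in im:
  W=cloud(im[n])
  for z0,z1 in((125,148),(95,125),(15,28)): print(n,rect(W,(611,-43),80,z0,z1))
s=im['side'];cv2.imwrite('pics/ps.png',cv2.resize(s['pixels'][130:270,200:400,::-1],(700,490),interpolation=3))
E
```

```text
tool_pos: [618.3, 114.3, 113.7]
contact_force: [0.7, 0.1, -6.5]
gripper_width: 0.699
grasp_force: 30.0
tool_pos: [610.4, -46.6, 111.7]
contact_force: [-0.2, 0.3, -7.3]
gripper_width: 0.7
grasp_force: 30.0
t: 33.2
tool_pos: [611.5, -43.7, 81.9]
orientation: [[0.999, 0.04, 0.001], [0.04, -0.999, 0.0], [0.001, -0.0, -1.0]]
contact_force: [-0.6, 0.0, -7.3]
gripper_width: 0.701
grasp_force: 30.0
33.3 [ 0.14   0.469 -0.223  1.843  0.134  0.844 -1.68 ] [611.4 -43.9  81.9] [-0.1 -0.2 -7. ]
top None
top {'n': 123, 'c': (584.0, -19.3), 'size': (42.0, 16.5), 'long_deg': 13.6, 'z': [105.9, 109.7, 118.7]}
top {'n': 169, 'c': (584.0, -18.9), 'size': (71.0, 45.9), 'long_deg': 2.5, 'z': [15.4, 18.6, 23.1]}
side {'n': 23, 'c': (599.8, -35.9), 'size': (64.6, 35.6), 'long_deg': 42.0, 'z': [125.2, 125.7, 135.1]}
side {'n': 555, 'c': (596.7, -45.5), 'size': (87.2, 83.0), 'long_deg': 65.9, 'z': [102.1, 109.6, 123.4]}
side {'n': 423, 'c': (612.4, -44.7), 'size': (131.9, 98.7), 'long_deg': 1.4, 'z': [15.4, 18.3, 22.7]}
```

View pics/ps.png

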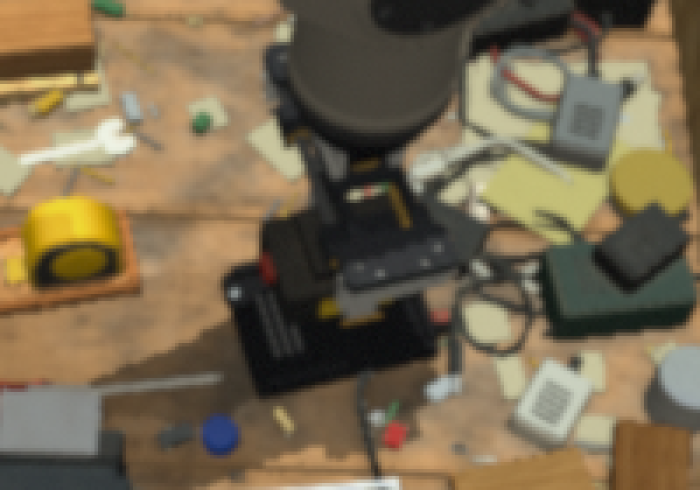

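```bash
python3 -m inch '[{"delta_pos":[0,0,-15],"delta_rot":[0,0,0]},{"delta_pos":[0,0,-20],"delta_rot":[0,0,0]},{"delta_pos":[0,0,-13],"delta_rot":[0,0,0]},{"delta_pos":[0,0,-4],"delta_rot":[0,0,0]},{"delta_pos":[0,0,-1],"delta_rot":[0,0,0]}]'|sed -n '2p;4,6p';python3 -m inch '[{"delta_pos":[0,0,-1.5],"delta_rot":[0,0,0]},{"delta_pos":[0,0,0],"delta_rot":[0,0,0]},{"delta_pos":[0,0,0],"delta_rot":[0,0,0]}]'|sed -n '2p;4,6p';python3 -m inch '[{"delta_pos":[0,0,-0.7],"delta_rot":[0,0,0]},{"delta_pos":[0,0,0],"delta_rot":[0,0,0]},{"delta_pos":[0,0,0],"delta_rot":[0,0,0]}]'|sed -n '2p;4,6p'
```

```text
tool_pos: [611.1, -44.0, 28.2]
contact_force: [-0.4, -0.4, -6.5]
gripper_width: 0.696
grasp_force: 30.0
tool_pos: [611.3, -44.1, 27.3]
contact_force: [-0.3, 0.1, -6.8]
gripper_width: 0.7
grasp_force: 30.0
tool_pos: [611.1, -44.0, 26.3]
contact_force: [0.5, 0.2, -6.4]
gripper_width: 0.7
grasp_force: 30.0
```

Open and retreat.

```bash
python3 -m inch '[{"delta_pos":[0,0,0],"delta_rot":[0,0,0]},{"delta_pos":[0,0,0],"delta_rot":[0,0,0]},{"delta_pos":[0,0,0],"delta_rot":[0,0,0]},{"delta_pos":[0,0,0],"delta_rot":[0,0,0]},{"delta_pos":[0,0,0],"delta_rot":[0,0,0]}]' 0|sed -n '2p;4,6p';python3 -m inch '[{"delta_pos":[0,0,15],"delta_rot":[0,0,0]},{"delta_pos":[0,0,40],"delta_rot":[0,0,0]},{"delta_pos":[0,0,50],"delta_rot":[0,0,0]},{"delta_pos":[0,0,50],"delta_rot":[0,0,0]},{"delta_pos":[-5,40,0],"delta_rot":[0,0,0]}]'|sed -n '2p;4,6p';python3 -m inch '[{"delta_pos":[0,50,0],"delta_rot":[0,0,0]},{"delta_pos":[0,50,0],"delta_rot":[0,0,0]},{"delta_pos":[0,40,0],"delta_rot":[0,0,0]},{"delta_pos":[0,0,0],"delta_rot":[0,0,0]},{"delta_pos":[0,0,0],"delta_rot":[0,0,0]}]'|sed -n '1,2p;4p';python3 look.py q;python3 - <<'E'
from h import *;import pickle
im=pickle.load(open('q.pkl','rb'))
for n in im:
  W=cloud(im[n])
  for l,c,r,z0,z1 in(('tape',(440,40),60,25,90),('sand',(547,-208),80,25,45),('off',(438,225),80,40,60),('bat',(611,-43),80,42,80),('step',(611,-43),80,62,80),('charger',(611,-43),80,15,28)): print(n,l,rect(W,c,r,z0,z1))
E
```

```text
tool_pos: [611.2, -44.1, 26.4]
contact_force: [-0.2, -0.6, -0.0]
gripper_width: 0.999
grasp_force: 0.0
tool_pos: [608.5, -6.5, 186.6]
contact_force: [0.6, 1.0, -0.9]
gripper_width: 0.999
grasp_force: 0.0
t: 36.55
tool_pos: [606.2, 135.3, 182.0]
contact_force: [0.7, -0.3, 0.0]
36.65 [-0.088  0.377 -0.299  1.74   0.126  1.043 -1.964] [606.3 134.6 181.8] [ 0.6  0.7 -0.1]
top tape None
top sand {'n': 1265, 'c': (548.8, -209.3), 'size': (119.6, 62.4), 'long_deg': -6.8, 'z': [29.3, 31.9, 34.1]}
top off None
top bat {'n': 1169, 'c': (612.7, -45.2), 'size': (105.5, 66.8), 'long_deg': 1.4, 'z': [51.2, 65.4, 69.5]}
top step {'n': 623, 'c': (621.1, -45.2), 'size': (69.8, 50.2), 'long_deg': 1.7, 'z': [65.9, 68.1, 70.2]}
top charger {'n': 524, 'c': (617.1, -43.4), 'size': (136.3, 97.8), 'long_deg': 2.0, 'z': [15.6, 21.0, 24.1]}
side tape {'n': 558, 'c': (443.8, 36.4), 'size': (67.7, 41.9), 'long_deg': -0.5, 'z': [33.2, 57.1, 67.4]}
side sand {'n': 1396, 'c': (546.0, -210.4), 'size': (119.9, 62.5), 'long_deg': -6.3, 'z': [27.9, 30.8, 33.4]}
side off {'n': 706, 'c': (439.8, 223.1), 'size': (109.6, 55.7), 'long_deg': -4.9, 'z': [45.4, 48.8, 51.8]}
side bat {'n': 1098, 'c': (609.9, -46.8), 'size': (106.8, 67.6), 'long_deg': 1.6, 'z': [49.2, 62.9, 68.7]}
side step {'n': 566, 'c': (619.3, -46.0), 'size': (70.9, 52.7), 'long_deg': 2.0, 'z': [64.1, 66.8, 69.7]}
side charger {'n': 467, 'c': (616.8, -44.2), 'size': (141.0, 100.5), 'long_deg': 1.7, 'z': [15.9, 20.5, 24.6]}
```

View pics/q.png

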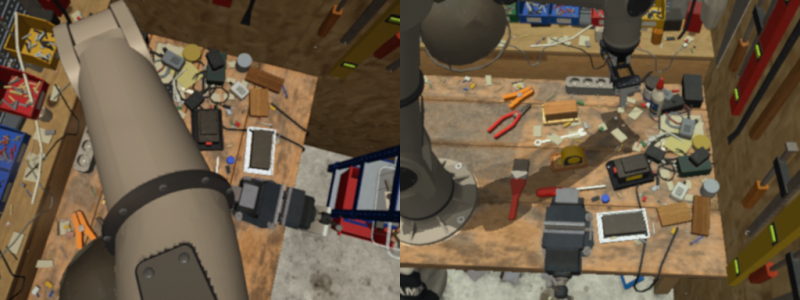

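The picture shows all four things in their holders: the tape measure at about (570,155) in the right half, the sanding block at (622,226), the offcut at (560,112) and the battery at (628,170). The measured heights and positions agree with the limits, and the arm is clear of everything.

```bash
python3 -c "
from plant import arm;print(arm.finish_job())"
```

```text
the job is handed in; nothing more can be done
None
```

All four things are in their holders (tape measure in the dock, sanding block in the tray, offcut in the cradle, battery on the charger), and I handed the job in at about 37 s; my last camera check had each within the position, height and angle limits, but the hand-in returned no verdict.

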